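Find the stamped parts crate and push it into the dispatch lane

ROBOT

A 6-joint arm with a two-finger parallel gripper is mounted at the origin on the work surface. World frame = base frame: x ahead of the robot, y to its left, z up, the work surface at z = 0. Lengths are in mm, angles in degrees, forces in N, time in s.
With the tool pointing down it reaches from about 350 to 850 mm from the base axis. Payload 8.1 kg.
Tool frame: the origin (TCP) lies on the centre line of the jaws, within the pads' length; the fingertips stand 11 mm ahead of it and the grasp point (between the pads) lies 8 mm behind it; z points along the fingers, y is the direction in which the jaws open and shut (so a half turn about z gives the same grasp; the last joint's range is limited). The gripper opens to 85 mm and grips with 20 to 120 N. Pads are 22 mm wide; open, the fingers measure 114 mm over their backs; the gripper's body (76 mm by 85 mm) begins 54 mm behind the grasp point. The pads swing forward as they close: fully open they stand 13 mm farther back than shut.
Start: joints at [65.466, 7.471, 85.268, -0, 87.261, -4.893], TCP at [201.654, 565.103, 242.292] pointing down, gripper open.
Joint ranges: [-169.43, 169.43], [-51.17, 129.36], [1.28, 143.12], [-76.62, 256.62], [0, 156.53], [-152.29, 152.29]. Speed limits (degrees/s): [136.94, 136.94, 159.86, 180, 180, 180].

INTERFACE

Orientations are given as [roll, pitch, yaw] about the fixed x, y, z axes, in that order (R = Rz(yaw) Ry(pitch) Rx(roll)).
In Python, from bench import telemetry, viewer, r gives the robot as it stands.
- The arm moves only by the shell command python3 -m inch 'ROWS' [FORCE]. ROWS is JSON, a list of rows, each a list of 3 entries, a list of its own where there are three numbers: the shift along the tool's x, y, z in cm, then the turn, a rotation vector about the tool's x, y, z in rad, then the opening, from 0 (shut) to 1 (fully open). A call has 1 to 20 rows; each row is the pose to reach, as a shift and turn from the pose commanded when the call began, along the tool's axes at that moment; what a row does not reach only later rows make up. A row lasts 1/10 s, in which the tool goes at most 50 mm and 8.59 degrees, less where a joint would pass 70% of its speed; a pose out of reach is approached as far as the arm can. A call with a gripper value outside its range is refused whole. The fingers move at their own pace and stop on an object; FORCE is the grip in N (left out, the last holds). Time passes only in rows, so rows that repeat a pose let the fingers close. It gives the time, the measured TCP pose, the force and the opening at its end, in the units of the state.
- telemetry.sense(): the state, without advancing time (a new reading comes with each control period).
- viewer.snapshot(name): name is "scene" or "top" or "wrist"; returns the picture (384x512x3 uint8, red, green, blue); there is no depth.
- viewer.camera_model(name): a dict with "fx", "fy", "cx", "cy" (pixels), "dist" ([k1, k2, p1, p2, k3] as OpenCV has them; the pictures are not rectified), "cam_to_world" (4x4, takes a point from camera to world coordinates); the wrist camera has in their place "mount" (4x4, takes a point from camera to tool coordinates, whose origin is the TCP and whose axes are the flange's). Camera axes: x right, y down, z forward; pixel columns grow to the right and rows downward; lengths in mm; the calibration is good to about 2 mm. A picture is of the moment at which its call begins: read the wrist's pose just before it. camera_model takes no time and is no camera call.
- r.hand_in(): hands the job in, once; it reports no verdict.
The state is a dict: "time": time; "joint_pos": joint angles; "qd": joint speeds; "joint_efforts": joint torques, N m; "tool_pos": TCP position; "tcp_rot": TCP orientation; "ft_force": force on the tool from outside, world axes, zero at the start; "wrist_torque": the same for the moment, N m; "finger_gap": finger opening in mm.
Only numpy, scipy, OpenCV 4.12 (cv2) and the standard library are available. Lean on these libraries where they do the work, as an engineer would, in place of code of your own. Each camera call takes 0.05 s, during which the arm holds its last target.

TASK

Tip both parts crates over towards the robot, each onto its near side, so that their undersides can be seen; one of them has a round stamp (a ring with a cross) underneath. Then push the stamped crate sideways, as it lies, until it is completely between the two tape lines of the dispatch lane, and leave the other crate lying outside the lane. Only tip and push with the fingers: pick nothing up, and do not disturb the other things on the bench.

Things in the scene. Friction and masses are not known exactly. Their poses are not given: they have to be found in the camera images.
- crate_1: Closed parts crate, light grey with black lid, 65 deep (x) x 100 wide (y) x 115 high (z), 0.2 to 0.42 kg, flat sides. Starts upright, within 0.2 rad of square to the robot. Origin: centre of its underside; z towards the lid, x away from the robot. The two crates look alike and swap places; one has the stamp underneath.
- crate_2: The other crate: same size, look, origin, axes. Either one, pushed towards the robot 100 mm up its far side (best rising with it in an arc, as fingers grip a little), tips about its near lower edge, passes balance at 30 degrees and falls flat on its near side: then 65 high, 115 from underside to lid, x axis up, underside facing away from the robot.
- crate_1_lid (a point): Centre of the lid's top of crate_1, 115 mm from its origin along its z.
- crate_2_lid (a point): Centre of the lid's top of crate_2, 115 mm from its origin along its z.
- stamp (a point): Centre of the stamp, a dark inked ring 56 across with a diagonal cross inside, in the middle of the underside of the stamped crate (that crate's origin); the other crate's underside is bare grey. Hidden until that crate is tipped.
- lane: The dispatch lane: two white tape lines flat on the bench, 440 long (its x), 14 wide, 150 clear between them (its y; inner edges at +-75). Origin: centre of the lane, on the bench. Fixed; runs away from the robot between the crates, within 0.05 rad of straight. A box stands at its far end; the rest is empty.
- coil: Bystander: a wire product spiral lying on its side, 130 long, 56 high; origin under its middle.
- parcel: Bystander: a cardboard box 90 x 110 x 70 high at the far end of the lane; origin under its middle.
- motor: Bystander: a small white motor block 50 x 60, 69 high with its shaft; origin under its middle.
- can: Bystander: an upright drinks can, 62 across, 115 high; origin under its middle.
- drink: Bystander: an upright bottle, 62 across, 170 high; origin under its middle.
- coin_cup: Bystander: a steel cup, 72 across, 60 high; origin under its middle.
- driver: Bystander: a screwdriver lying flat near the robot, on its right.
There are look-alikes about, which are no part of the job. What is shaped like the crate_1 but turquoise is not meant.

How it is judged:
By the outcome, as a careful person would: the job done as asked, in the order asked, and still so for the second after the job is handed in, with the robot touching nothing.
It also fails if it takes over 64 s, if anything falls off the work surface, if the arm or the gripper's body presses on something with over 40 N, if the wrist force passes 120 N, or if a joint passes its speed limit or range.

## Working session

There is one attempt and no reset: what is moved stays moved. The work goes in short steps, Python scripts to look and compute and a shell command to move; the robot and the scene stay as the last step left them, time stands still between calls to the robot, and variables do not carry over. Pictures are saved under pics/ and viewed, and the job is handed in when it is done.

```bash
ls -la; mkdir -p pics; cat > h.py <<'E'
import numpy as np, cv2, json
from bench import telemetry, viewer, r
def snap(name,fn):
    im=viewer.snapshot(name); cv2.imwrite(f'pics/{fn}.png',cv2.cvtColor(im,cv2.COLOR_RGB2BGR)); return im
def ray(name,uv,T=None):
    m=viewer.camera_model(name); K=np.array([[m['fx'],0,m['cx']],[0,m['fy'],m['cy']],[0,0,1.]])
    p=cv2.undistortPoints(np.array([[uv]],float),K,np.array(m['dist'],float))[0,0]
    T=np.array(m['cam_to_world']) if T is None else T@np.array(m['mount'])
    d=T[:3,:3]@np.array([p[0],p[1],1.]); return T[:3,3],d
def onplane(name,uv,z,T=None):
    o,d=ray(name,uv,T); return o+d*(z-o[2])/d[2]
def proj(name,P):
    m=viewer.camera_model(name); K=np.array([[m['fx'],0,m['cx']],[0,m['fy'],m['cy']],[0,0,1.]])
    T=np.linalg.inv(np.array(m['cam_to_world']))
    return cv2.projectPoints(np.array(P,float).reshape(-1,3),cv2.Rodrigues(T[:3,:3])[0],T[:3,3],K,np.array(m['dist'],float))[0][:,0]
E
python3 - <<'E'
from h import *
np.set_printoptions(precision=1,suppress=True)
for n in ('scene','top'):
    snap(n,n+'0'); print(np.array(viewer.camera_model(n)['cam_to_world']))
print(telemetry.sense())
E
```

```text
total 12
drwxr-xr-x  3 agent agent 4096 Dec  7 14:49 .
drwxr-xr-x 23 root  root  4096 Dec  7 14:49 ..
drwxr-xr-x  2 agent agent 4096 Dec  7 14:49 pics
[[  -0.7    0.4   -0.6 1167.7]
 [   0.7    0.4   -0.6  680. ]
 [   0.    -0.8   -0.5  711.3]
 [   0.     0.     0.     1. ]]
[[  -0.    -1.     0.2  274.4]
 [  -1.     0.     0.   -13.1]
 [  -0.    -0.2   -1.  1549.4]
 [   0.     0.     0.     1. ]]
{'time': 0.1, 'joint_pos': array([65.5,  7.5, 85.3, -0. , 87.3, -4.9]), 'qd': array([ 0. , -0.1,  0. , -0. , -0. , -0. ]), 'joint_efforts': array([  0. , -57.1, -50.2,  -0. ,   0. ,  -0. ]), 'tool_pos': array([201.5, 564.7, 241.3]), 'tcp_rot': array([-179.9,   -0. ,  160.4]), 'ft_force': array([ 1. ,  0.7, -0.4]), 'wrist_torque': array([ 0., -0.,  0.]), 'finger_gap': 85.54325014974376}
```

View pics/scene0.png

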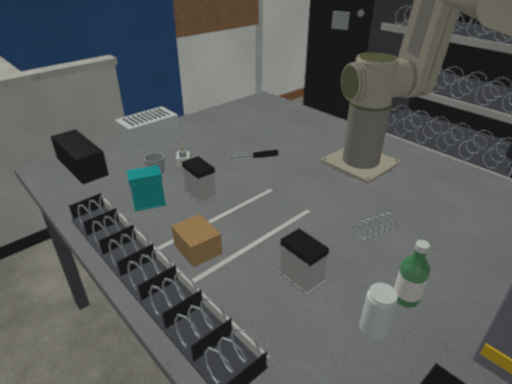

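View pics/top0.png

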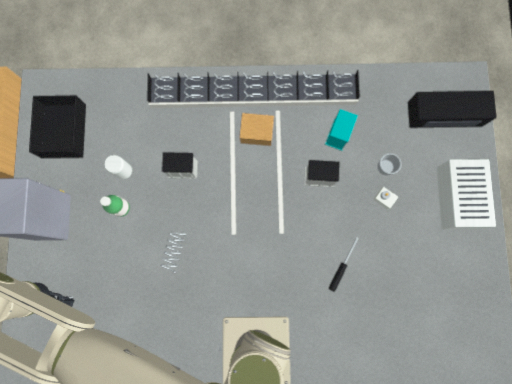

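The scene view shows the crates at (305,260) and (199,178), with black lids. In the top view they are at (178,163) and (323,172), and the lane lines are at columns 233 and 280. These could be mistaken for a crate: the turquoise box (342,129), the open black bin (57,127), the black box (450,108) and the brown parcel (257,128). Only the two grey crates with black lids match the description. Next I'll measure them and check a close crop.

```bash
python3 - <<'E'
from h import *
np.set_printoptions(precision=1,suppress=True)
im=cv2.imread('pics/top0.png')
a=cv2.resize(im[95:245,90:290],None,fx=4,fy=4,interpolation=cv2.INTER_CUBIC)
c=cv2.resize(im[95:245,220:420],None,fx=4,fy=4,interpolation=cv2.INTER_CUBIC)
cv2.imwrite('pics/cropL.png',a);cv2.imwrite('pics/cropR.png',c)
blk=(im.max(2)<45).astype(np.uint8)
n,l,s,ce=cv2.connectedComponentsWithStats(blk)
for i in range(1,n):
    if s[i,4]<200: continue
    cn=max(cv2.findContours((l==i).astype(np.uint8),0,1)[0],key=cv2.contourArea)
    box=cv2.boxPoints(cv2.minAreaRect(cn))
    print(s[i],ce[i]); W=np.array([onplane('top',b,115)[:2] for b in box]); print(W.tolist(), 'c',onplane('top',ce[i],115), 'sides',np.linalg.norm(np.diff(W,axis=0),axis=1))
w=(im.min(2)>190).astype(np.uint8)
n,l,s,ce=cv2.connectedComponentsWithStats(w)
for i in range(1,n):
    if s[i,4]<150: continue
    ys,xs=np.where(l==i); 
    P=np.array([onplane('top',(x,y),0)[:2] for x,y in zip(xs,ys)])
    print(s[i],ce[i],'x',P[:,0].min(),P[:,0].max(),'fit y=a+b x',np.polyfit(P[:,0],P[:,1],1))
for nm,uv,z in [('parcel',(257,143),0),('coil',(175,252),28),('can',(117,163),115),('motor',(387,198),60),('turq',(342,129),0),('driver',(357,238),0),('bottle',(108,202),170),('cup',(389,163),60),('turqlow',(336,149),0)]: print(nm,onplane('top',uv,z))
E
```

```text
[ 409   92   86   35 2357] [450.4 107.2]
[[837.7854438762371, -520.5300169258369], [837.3970888164412, -800.2936077626143], [721.1442723055527, -790.6279250134629], [721.0630470984522, -514.4010868908009]] c [ 783.9 -654.   115. ] sides [279.8 116.7 276.2]
[  30   96   55   62 3016] [ 57.3 126.5]
[[637.8723847955121, 734.4214334653323], [854.0313090556971, 739.1394642272821], [842.0215257251888, 562.5640992535938], [626.6052038241319, 562.0161813779785]] c [738.6 649.1 115. ] sides [216.2 177.  215.4]
[163 153  29  19 425] [177. 162.]
[[584.8616598624903, 294.52209540703103], [644.7760591665382, 292.14835700405786], [637.5949620405772, 201.13702668510828], [577.8196004907934, 204.1189240417363]] c [611.9 248.4 115. ] sides [60.  91.3 59.8]
[309 161  29  20 378] [322.8 170.2]
[[550.5177997023393, -177.76462654780755], [610.1154239257914, -183.3312369277306], [602.77999338289, -275.7936494338381], [543.3437354177058, -269.61720885917316]] c [ 577.6 -226.2  115. ] sides [59.9 92.8 59.8]
[149 100 209   5 279] [253.9 101.8] x 854.3978122654713 860.3470894923229 fit y=a+b x [  -9.9 8492.6]
[276 111   8 123 546] [279.3 173. ] x 384.23098341351033 821.4128248019535 fit y=a+b x [  0.  -96.6]
[230 112   6 123 557] [232.5 173.6] x 382.7956233449082 820.4213078133045 fit y=a+b x [ 0.  67.2]
[105 155  27  23 401] [117.8 165.6] x 587.4484393518674 667.7536358739798 fit y=a+b x [ 0.6 76.7]Traceback (most recent call last):
  File "<stdin>", line 19, in <module>
  File "h.py", line 11, in onplane
    o,d=ray(name,uv,T); return o+d*(z-o[2])/d[2]
        ~~~^^^^^^^^^^^
  File "h.py", line 6, in ray
    m=viewer.camera_model(name); K=np.array([[m['fx'],0,m['cx']],[0,m['fy'],m['cy']],[0,0,1.]])
ValueError: time passes only in moves, steps and waits
```

```bash
python3 -c "
import cv2,numpy as np
a=cv2.imread('pics/cropL.png');b=cv2.imread('pics/cropR.png')
cv2.imwrite('pics/crops.png',cv2.resize(np.vstack([a,b]),(400,600)))"
```

```text
(no output)
```

View pics/cropL.png

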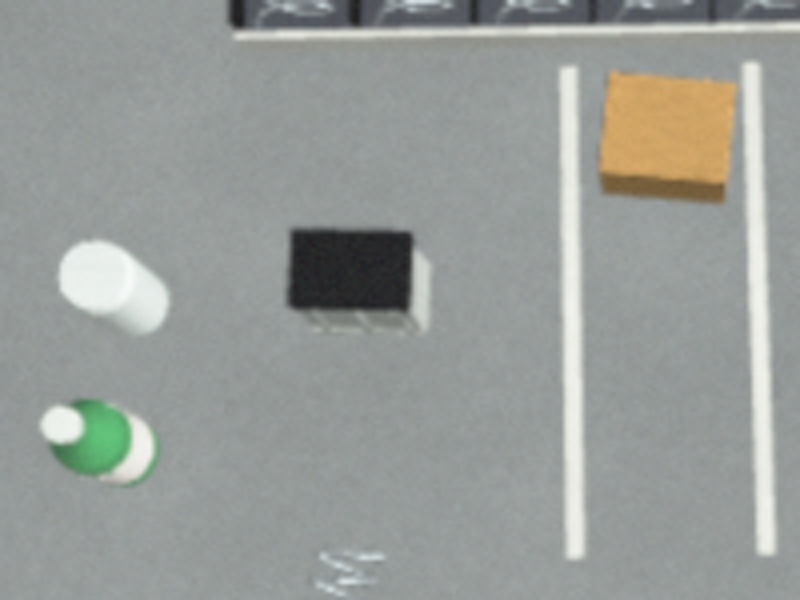

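View pics/cropR.png

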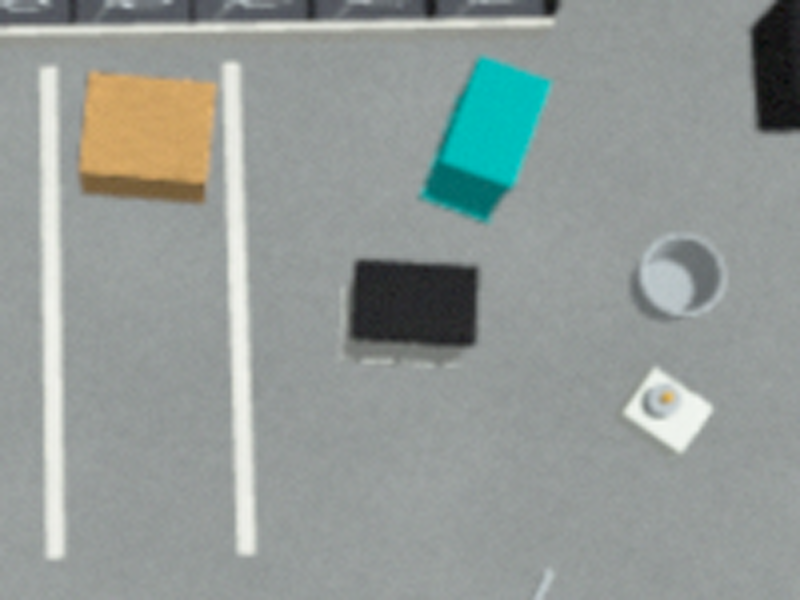

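```bash
python3 - <<'E'
import re
s=open('h.py').read()
s=s.replace("def ray(","_c={}\ndef cm(n):\n    if n not in _c: _c[n]=viewer.camera_model(n)\n    return _c[n]\ndef ray(").replace("m=viewer.camera_model(name)","m=cm(name)")
open('h.py','w').write(s)
E
python3 - <<'E'
from h import *
np.set_printoptions(precision=3,suppress=True)
im=cv2.imread('pics/top0.png')
big=cv2.resize(im,None,fx=6,fy=6,interpolation=cv2.INTER_CUBIC)
for nm,(x0,y0,x1,y1) in dict(L=(155,145,200,185),R=(300,152,345,192)).items():
    sub=(big[y0*6:y1*6,x0*6:x1*6].max(2)<75).astype(np.uint8)
    cn=max(cv2.findContours(sub,0,1)[0],key=cv2.contourArea)
    px=cn[:,0]/6.+[x0-.42,y0-.42]
    P=np.array([onplane('top',p,115)[:2] for p in px]).astype(np.float32)
    rc=cv2.minAreaRect(P); print(nm,rc, cv2.boxPoints(rc).tolist())
w=(im.min(2)>180).astype(np.uint8)
n,l,s,ce=cv2.connectedComponentsWithStats(w)
for i in range(1,n):
    if s[i,4]<400 or s[i,3]<80: continue
    ys,xs=np.where(l==i)
    P=np.array([onplane('top',(x,y),0)[:2] for x,y in zip(xs,ys)])
    print('line',P[:,0].min(),P[:,0].max(),np.polyfit(P[:,0],P[:,1],1))
for nm,uv,z in [('parcel near',(255,145),0),('coil',(175,252),28),('coil top',(180,234),28),('can',(114,162),115),('motor',(387,198),60),('motor corner',(376,197),60),('driver tip',(357,238),0),('bottle cap',(105,201),170),('cup',(389,163),60),('turqL',(329,148),10),('turqtop',(331,141),115),('turq r',(341,149),0),('crate L far top',(178,152),115),('bin wall',(254,102),0)]: print(nm,onplane('top',uv,z))
print(np.array(cm('top')['cam_to_world'])[:3,3]); print(cm('wrist'))
E
```

```text
L ((611.6649780273438, 247.931396484375), (97.55757904052734, 65.70118713378906), 88.31319427490234) [[577.3927612304688, 200.1407470703125], [643.0654907226562, 198.20675659179688], [645.9371948242188, 295.7220458984375], [580.2644653320312, 297.6560363769531]]
R ((576.7752685546875, -226.65774536132812), (99.41255187988281, 65.85961151123047), 85.74333953857422) [[540.2468872070312, -273.78271484375], [605.9248657226562, -278.6711120605469], [613.3036499023438, -179.53277587890625], [547.6256713867188, -174.64437866210938]]
line 382.7956233449082 824.0571222543522 [ 0.008 68.585]
line 384.1899195192374 825.1025218952534 [  0.01  -96.989]
parcel near [696.722  -7.013   0.   ]
coil [323.055 265.745  28.   ]
coil top [383.066 249.89   28.   ]
can [614.923 455.204 115.   ]
motor [ 491.874 -443.533   60.   ]
motor corner [ 495.717 -407.386   60.   ]
driver tip [ 364.191 -350.715    0.   ]
bottle cap [478.064 460.32  170.   ]
cup [ 610.819 -457.507   60.   ]
turqL [ 679.108 -266.532   10.   ]
turqtop [ 675.025 -256.718  115.   ]
turq r [ 677.448 -310.231    0.   ]
crate L far top [645.53  245.592 115.   ]
bin wall [856.629  -5.398   0.   ]
[ 274.353  -13.135 1549.386]
{'fx': 265.96720160243666, 'fy': 265.96720160243666, 'cx': 252.63180189990177, 'cy': 188.9123931983817, 'dist': array([-0.037,  0.   ,  0.   ,  0.   ,  0.   ]), 'mount': array([[  -0.001,   -0.964,   -0.265,   67.056],
       [   1.   ,   -0.001,   -0.   ,   -0.158],
       [  -0.   ,   -0.265,    0.964, -130.747],
       [   0.   ,    0.   ,    0.   ,    1.   ]])}
```

Lid sizes measure 98x66 and 99x66 mm, against 100x65 expected. The left crate is at (612,248) with yaw -1.7°, and the right one at (577,-227) with yaw -4.3°. The lane's inner edges are at about y -84.5 and +65.5. I'm starting with the left crate, moving to hover behind it.

```bash
python3 -m inch '[[[-10,-2.6,-1],[0,0,-0.06],0.6],[[-20,-5.1,-1],[0,0,-0.12],0.6],[[-30,-7.7,-1],[0,0,-0.18],0.6],[[-54.9,-14.1,0],[0,0,-0.312],0.6],[[-54.9,-14.1,0],[0,0,-0.312],0.6],[[-54.9,-14.1,0],[0,0,-0.312],0.6],[[-54.9,-14.1,0],[0,0,-0.312],0.6],[[-54.9,-14.1,0],[0,0,-0.312],0.6],[[-54.9,-14.1,0],[0,0,-0.312],0.6],[[-54.9,-14.1,0],[0,0,-0.312],0.6],[[-54.9,-14.1,0],[0,0,-0.312],0.6],[[-54.9,-14.1,0],[0,0,-0.312],0.6],[[-54.9,-14.1,0],[0,0,-0.312],0.6],[[-54.9,-14.1,0],[0,0,-0.312],0.6],[[-54.9,-14.1,0],[0,0,-0.312],0.6],[[-54.9,-14.1,0],[0,0,-0.312],0.6]]'
python3 - <<'E'
from h import *
snap('wrist','w1');print(telemetry.sense())
E
```

```text
time: 1.7
tool_pos: [670.4, 249.0, 242.6]
tcp_rot: [180.0, 0.0, 178.3]
ft_force: [-0.1, -0.3, -0.3]
finger_gap: 51.3
{'time': 1.75, 'joint_pos': array([ 1.62605820e+01,  2.55447689e+01,  6.37347970e+01,  8.04119240e-03,
        9.07051901e+01, -7.20726557e+01]), 'qd': array([-0.17623778, -0.01660797, -0.25828061, -0.01298081, -0.12175984,
       -0.04435182]), 'joint_efforts': array([-2.87241731e-01, -7.28265381e+01, -5.03431392e+01, -1.31420227e-02,
       -2.92681805e-03,  5.87472357e-03]), 'tool_pos': array([670.49980875, 248.95238992, 242.68309109]), 'tcp_rot': array([1.79987658e+02, 1.20288457e-02, 1.78333336e+02]), 'ft_force': array([ 0.51981569, -0.40090694,  0.72134174]), 'wrist_torque': array([ 0.00821019, -0.01225329, -0.00244286]), 'finger_gap': 51.271657057306804}
```

View pics/w1.png

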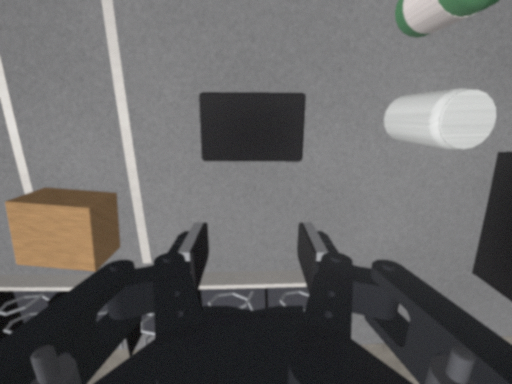

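The wrist view shows the lid at (200–305, 92–160), square to and centred between the fingers (195–312). I'll check its far edge by ray, then descend.

```bash
python3 - <<'E'
from h import *
from scipy.spatial.transform import Rotation as Ro
s=telemetry.sense();T=np.eye(4);T[:3,:3]=Ro.from_euler('xyz',s['tcp_rot'],degrees=True).as_matrix();T[:3,3]=s['tool_pos']
for uv in [(201,161),(303,161),(200,93),(305,93)]: print(onplane('wrist',uv,115,T))
E
python3 -m inch '[[[0,0,3],[0,0,0],0.6],[[0,0,7],[0,0,0],0.6],[[0,0,11],[0,0,0],0.6],[[0,0,13.6],[0,0,0],0.6],[[0,0,13.6],[0,0,0],0.6],[[0,0,13.6],[0,0,0],0.6]]'
```

```text
[644.53666776 198.93925676 115.        ]
[647.54304676 298.96730895 115.        ]
[581.3135697 202.9637345 115.       ]
[584.21410421 299.7368426  115.        ]
time: 2.35
tool_pos: [670.9, 248.3, 106.9]
tcp_rot: [-180.0, -0.0, 178.3]
ft_force: [0.1, 0.4, 1.4]
finger_gap: 51.3
```

Both views agree on the far face at x≈645. Pushing in an arc.

```bash
python3 -m inch '[[[0.5,0,0],[0,0,0],0.6],[[1,0,0],[0,0,0],0.6],[[1.4,0,0],[0,0,0],0.6],[[1.9,0,-0.3],[0,0,0],0.6],[[2.4,0,-0.6],[0,0,0],0.6],[[2.9,0,-0.85],[0,0,0],0.6],[[3.4,0,-1.05],[0,0,0],0.6],[[3.9,0,-1.25],[0,0,0],0.6],[[4.4,0,-1.4],[0,0,0],0.6],[[4.9,0,-1.55],[0,0,0],0.6],[[5.4,0,-1.65],[0,0,0],0.6],[[5.9,0,-1.75],[0,0,0],0.6]]'
python3 - <<'E'
from h import *
snap('scene','s2')
E
```

```text
time: 3.55
tool_pos: [611.8, 249.5, 123.7]
tcp_rot: [-180.0, -0.0, 178.2]
ft_force: [0.6, -0.1, 0.3]
finger_gap: 51.4
```

View pics/s2.png

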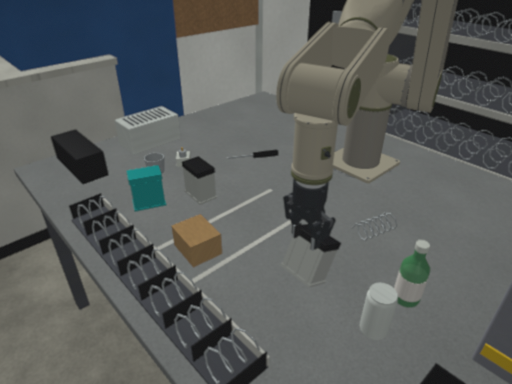

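The crate at (315,255) is tilting towards the robot without sliding. I'll continue past balance.

```bash
python3 -m inch '[[[0.6,0,-0.1],[0,0,0],0.6],[[1.2,0,-0.2],[0,0,0],0.6],[[1.8,0,-0.2],[0,0,0],0.6],[[2.4,0,-0.2],[0,0,0],0.6],[[3,0,-0.2],[0,0,0],0.6],[[3.6,0,-0.1],[0,0,0],0.6],[[4.2,0,0],[0,0,0],0.6],[[4.8,0,0],[0,0,0],0.6],[[4.8,0,0],[0,0,0],0.6],[[4.8,0,0],[0,0,0],0.6],[[4,0,-3],[0,0,0],0.6],[[2,0,-7],[0,0,0],0.6],[[0,0,-11],[0,0,0],0.6],[[0,0,-13],[0,0,0],0.6],[[0,0,-13],[0,0,0],0.6]]'
python3 - <<'E'
from h import *
snap('scene','s3');print(telemetry.sense()['tool_pos']);snap('wrist','w3')
E
```

```text
time: 5.1
tool_pos: [615.1, 250.0, 259.0]
tcp_rot: [179.8, 0.4, 178.2]
ft_force: [0.3, -0.4, 0.1]
finger_gap: 51.7
[613.74036379 249.79060063 255.91191199]
```

View pics/s3.png

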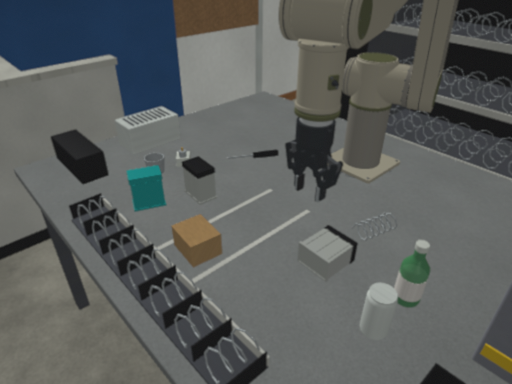

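View pics/w3.png

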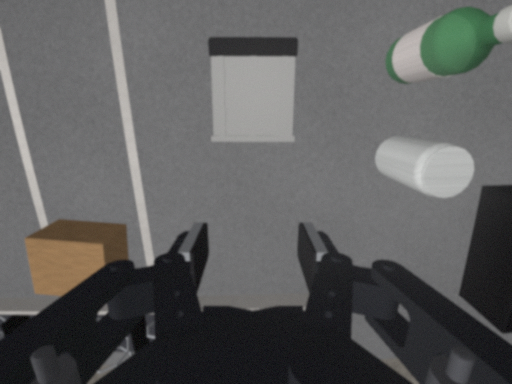

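The left crate is lying flat in the scene view at (327,250), and the hand is clear of it. I'm zooming in on its underside at about (322,265).

```bash
python3 -c "
import cv2
a=cv2.imread('pics/s3.png')[215:285,285:370];cv2.imwrite('pics/u3.png',cv2.resize(a,None,fx=7,fy=7,interpolation=cv2.INTER_CUBIC))"
```

```text
(no output)
```

View pics/u3.png

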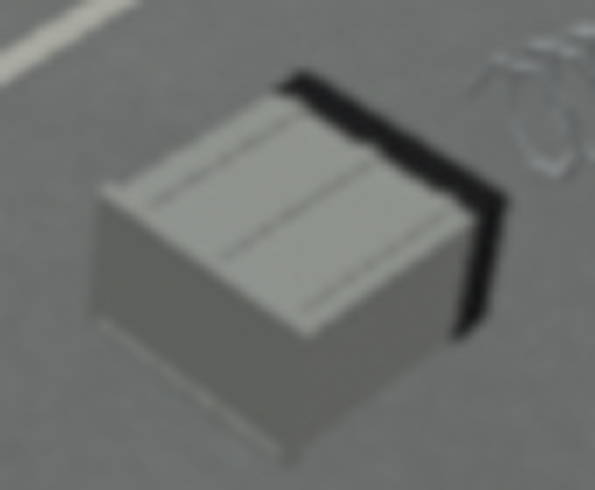

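The underside is plain grey, so the right crate should carry the stamp. Next I tip that one.

```bash
python3 -m inch '[[[-0.5,-5,0],[0,0,0],0.6],[[-1,-10,0],[0,0,0.01],0.6],[[-3.8,-48,0],[0,0,0.044],0.6],[[-3.8,-48,0],[0,0,0.044],0.6],[[-3.8,-48,0],[0,0,0.044],0.6],[[-3.8,-48,0],[0,0,0.044],0.6],[[-3.8,-48,0],[0,0,0.044],0.6],[[-3.8,-48,0],[0,0,0.044],0.6],[[-3.8,-48,0],[0,0,0.044],0.6],[[-3.8,-48,0],[0,0,0.044],0.6],[[-3.8,-48,0],[0,0,0.044],0.6],[[-3.8,-48,0],[0,0,0.044],0.6],[[-3.8,-48,0],[0,0,0.044],0.6]]'
python3 - <<'E'
from h import *
from scipy.spatial.transform import Rotation as Ro
s=telemetry.sense();T=np.eye(4);T[:3,:3]=Ro.from_euler('xyz',s['tcp_rot'],degrees=True).as_matrix();T[:3,3]=s['tool_pos']
im=snap('wrist','w4');print(s['tool_pos'],s['tcp_rot'])
m=(im[:200].max(2)<50).astype(np.uint8)
for c in cv2.findContours(m,0,2)[0]:
    if cv2.contourArea(c)>2000:
        print(cv2.boundingRect(c)); P=np.array([onplane('wrist',p[0],115,T)[:2] for p in c],np.float32); rc=cv2.minAreaRect(P);print(rc,cv2.boxPoints(rc).tolist())
E
```

```text
time: 6.5
tool_pos: [635.2, -229.8, 252.3]
tcp_rot: [179.9, -0.1, 175.8]
ft_force: [-0.6, 0.6, 0.3]
finger_gap: 51.2
[ 635.15887988 -229.84623231  252.34923292] [ 1.79928716e+02 -1.14740432e-01  1.75771270e+02]
(202, 96, 97, 64)
((579.5140991210938, -228.30282592773438), (95.32721710205078, 60.898155212402344), 85.70091247558594) [[545.5776977539062, -273.5497741699219], [606.3045043945312, -278.1148681640625], [613.4505004882812, -183.05587768554688], [552.7236938476562, -178.49078369140625]]
```

View pics/w4.png

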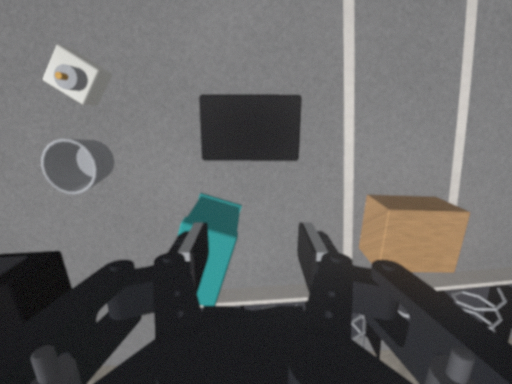

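The lid is at (201–300, 95–160), centred, and the turquoise box (210,245) is clear behind the fingers. The far face is at x≈609–610. Descending, then the same arc.

```bash
python3 -m inch '[[[0,0,3],[0,0,0],0.6],[[0,0,7],[0,0,0],0.6],[[0,0,11],[0,0,0],0.6],[[0,0,14.5],[0,0,0],0.6],[[0,0,14.5],[0,0,0],0.6],[[0,0,14.5],[0,0,0],0.6]]'
python3 -m inch '[[[0.5,0,0],[0,0,0],0.6],[[1,0,0],[0,0,0],0.6],[[1.4,0,0],[0,0,0],0.6],[[1.9,0,-0.3],[0,0,0],0.6],[[2.4,0,-0.6],[0,0,0],0.6],[[2.9,0,-0.85],[0,0,0],0.6],[[3.4,0,-1.05],[0,0,0],0.6],[[3.9,0,-1.25],[0,0,0],0.6],[[4.4,0,-1.4],[0,0,0],0.6],[[4.9,0,-1.55],[0,0,0],0.6],[[5.4,0,-1.65],[0,0,0],0.6],[[5.9,0,-1.75],[0,0,0],0.6]]'
python3 - <<'E'
from h import *
snap('scene','s5')
E
```

```text
time: 7.15
tool_pos: [635.4, -230.0, 108.9]
tcp_rot: [180.0, -0.1, 175.8]
ft_force: [-0.3, 0.1, 0.8]
finger_gap: 50.7
time: 8.35
tool_pos: [576.2, -226.9, 126.2]
tcp_rot: [180.0, -0.0, 175.7]
ft_force: [0.2, -0.3, 0.5]
finger_gap: 51.2
```

View pics/s5.png

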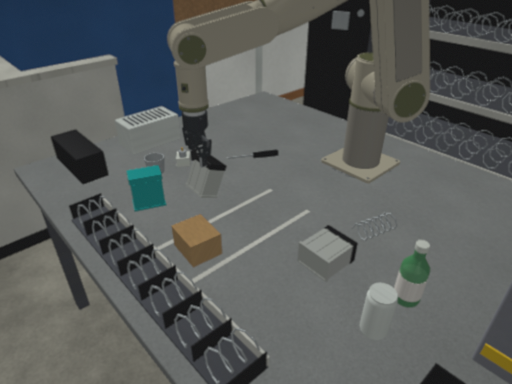

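The right crate (208,178) is tilting the same way. I'll finish the tip, then lift clear.

```bash
python3 -m inch '[[[0.6,0,-0.1],[0,0,0],0.6],[[1.2,0,-0.2],[0,0,0],0.6],[[1.8,0,-0.2],[0,0,0],0.6],[[2.4,0,-0.2],[0,0,0],0.6],[[3,0,-0.2],[0,0,0],0.6],[[3.6,0,-0.1],[0,0,0],0.6],[[4.2,0,0],[0,0,0],0.6],[[4.8,0,0],[0,0,0],0.6],[[4.8,0,0],[0,0,0],0.6],[[4.8,0,0],[0,0,0],0.6],[[4,0,-3],[0,0,0],0.6],[[2,0,-7],[0,0,0],0.6],[[0,0,-11],[0,0,0],0.6],[[0,0,-13],[0,0,0],0.6],[[0,0,-13],[0,0,0],0.6]]'
python3 - <<'E'
from h import *
np.set_printoptions(precision=1,suppress=True)
im=snap('scene','s6');a=cv2.imread('pics/s6.png')[140:210,165:250]
b=cv2.resize(a,None,fx=7,fy=7,interpolation=cv2.INTER_CUBIC)
snap('wrist','w6'); s=telemetry.sense();print(s['tool_pos'],s['tcp_rot'])
snap('top','t6')
w=cv2.imread('pics/w6.png'); t=cv2.imread('pics/t6.png')
cv2.imwrite('pics/c6.png',np.hstack([b[:480,:400]])); 
E
```

```text
time: 9.9
tool_pos: [579.3, -227.8, 261.2]
tcp_rot: [-179.8, 0.4, 175.7]
ft_force: [-0.5, 0.1, 0.1]
finger_gap: 51.5
[ 576.9 -226.9  256.1] [-180.     0.   175.7]
```

View pics/c6.png

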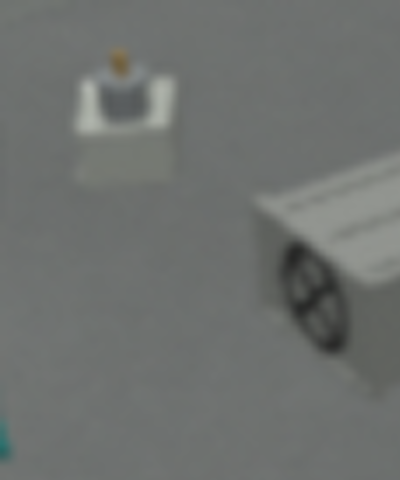

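View pics/t6.png

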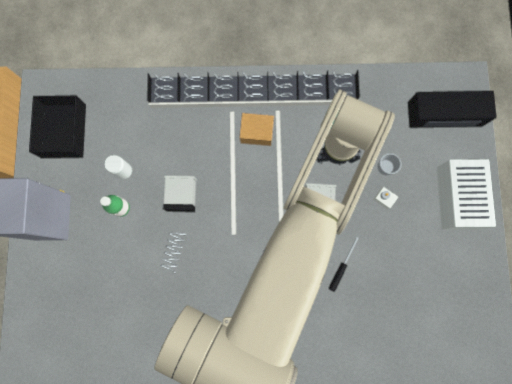

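View pics/w6.png

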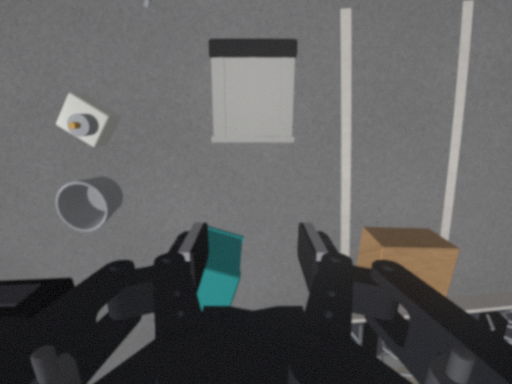

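The crop shows the ring and cross on the right crate's underside, with the crate lying flat. Now I locate it for the sideways push.

```bash
python3 - <<'E'
from h import *
from scipy.spatial.transform import Rotation as Ro
np.set_printoptions(precision=1,suppress=True)
T=np.eye(4);T[:3,:3]=Ro.from_euler('xyz',[-180,0,175.7],degrees=True).as_matrix();T[:3,3]=[577.1,-226.9,256.5]
for uv in [(208.5,39),(297.5,39),(211.5,141),(294,141)]: print(uv,onplane('wrist',uv,65,T))
for v in (60,120,200):
  for u in (341,352): print('line',onplane('wrist',(u,v),0,T))
E
```

```text
(208.5, 39) [ 424.2 -264.1   65. ]
(297.5, 39) [ 431.6 -166.4   65. ]
(211.5, 141) [ 535.3 -273.3   65. ]
(294, 141) [ 542.8 -174.7   65. ]
line [445.6 -97.6   0. ]
line [446.6 -82.6   0. ]
line [524.7 -97.3   0. ]
line [525.8 -81.6   0. ]
line [644.2 -96.2   0. ]
line [645.5 -79.2   0. ]
```

The crate is lying at about (483.5,-220), yaw -4.3°, and the lane centre is y≈-9. I'll put the open fingers on its -y side, turned square to that side.

```bash
python3 -m inch '[[[2,-2,0],[0,0,0.15],1],[[4,-3,0],[0,0,0.3],1],[[6,-5,0],[0,0,0.45],1],[[8,-6,0],[0,0,0.6],1],[[9.4,-7.5,0],[0,0,0.75],1],[[9.4,-7.5,0],[0,0,0.9],1],[[9.4,-7.5,0],[0,0,1.05],1],[[9.4,-7.5,0],[0,0,1.2],1],[[9.4,-7.5,0],[0,0,1.35],1],[[9.4,-7.5,0],[0,0,1.5],1],[[9.4,-7.5,0],[0,0,1.571],1],[[9.4,-7.5,0],[0,0,1.571],1],[[9.4,-7.5,0],[0,0,1.571],1],[[9.4,-7.5,0],[0,0,1.571],1]]'
python3 - <<'E'
from h import *
from scipy.spatial.transform import Rotation as Ro
np.set_printoptions(precision=1,suppress=True)
s=telemetry.sense();T=np.eye(4);T[:3,:3]=Ro.from_euler('xyz',s['tcp_rot'],degrees=True).as_matrix();T[:3,3]=s['tool_pos']
np.save('T7.npy',T);snap('wrist','w7');print(s['tool_pos'],s['tcp_rot'],s['joint_pos'])
E
```

```text
time: 11.45
tool_pos: [477.0, -294.5, 255.4]
tcp_rot: [-179.9, -0.0, 85.8]
ft_force: [-0.1, -0.3, -0.4]
finger_gap: 85.7
[ 477.  -294.5  255.4] [-179.9   -0.    85.8] [-36.9   1.1  90.5  -0.   88.4 -32.7]
```

View pics/w7.png

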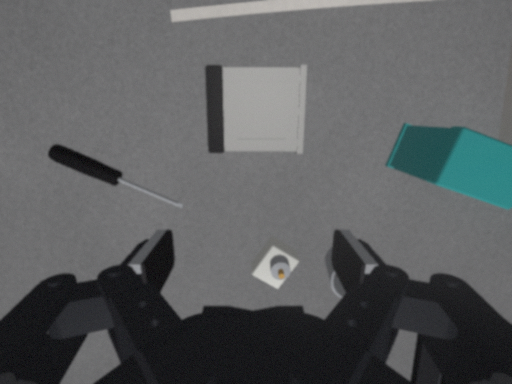

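The crate is at (206–306, 65–153), square to the fingers. The driver tip (181,206) and motor (276,268) are to be kept clear. I'll verify the distances.

```bash
python3 - <<'E'
from h import *
np.set_printoptions(precision=1,suppress=True)
T=np.load('T7.npy')
for uv,z in [((207,153),65),((304,153),65),((206,65),65),((306,65),65),((181,206),0),((276,247),60),((388,164),0)]: print(uv,onplane('wrist',uv,z,T))
E
python3 -m inch '[[[0,0,4],[0,0,0],1],[[0,0,8],[0,0,0],1],[[0,0,12],[0,0,0],1],[[0,0,16],[0,0,0],1],[[0,0,20],[0,0,0],1],[[0,0,22],[0,0,0],1],[[0,0,22.4],[0,0,0],1],[[0,0,22.4],[0,0,0],1]]'
```

```text
(207, 153) [ 423.4 -266.5   65. ]
(304, 153) [ 540.4 -275.2   65. ]
(206, 65) [ 433.7 -168.2   65. ]
(306, 65) [ 545.4 -176.5   65. ]
(181, 206) [ 361.9 -352.3    0. ]
(276, 247) [ 500.6 -400.6   60. ]
(388, 164) [ 676.7 -309.9    0. ]
time: 12.3
tool_pos: [477.1, -294.5, 32.0]
tcp_rot: [-179.9, -0.0, 85.7]
ft_force: [0.7, -0.1, 0.1]
finger_gap: 85.3
```

```bash
python3 -m inch '[[[0.8,-0.05,0],[0,0,0],1],[[1.6,-0.1,0],[0,0,0],1],[[2.4,-0.15,0],[0,0,0],1],[[3.2,-0.2,0],[0,0,-0.005],1],[[4,-0.3,0],[0,0,-0.01],1],[[4.8,-0.35,0],[0,0,-0.015],1],[[5.6,-0.4,0],[0,0,-0.02],1],[[6.4,-0.45,0],[0,0,-0.025],1],[[7.2,-0.5,0],[0,0,-0.03],1],[[8,-0.6,0],[0,0,-0.035],1],[[8.8,-0.65,0],[0,0,-0.04],1],[[9.6,-0.7,0],[0,0,-0.045],1],[[10.4,-0.75,0],[0,0,-0.05],1],[[11.2,-0.8,0],[0,0,-0.055],1],[[12,-0.9,0],[0,0,-0.06],1],[[12.8,-0.95,0],[0,0,-0.065],1],[[13.6,-1,0],[0,0,-0.07],1],[[14.2,-1.05,0],[0,0,-0.075],1],[[14.6,-1.1,0],[0,0,-0.08],1],[[14.6,-1.1,0],[0,0,-0.083],1]]'
python3 - <<'E'
from h import *
snap('scene','s8');snap('wrist','w8')
E
```

```text
time: 14.3
tool_pos: [477.1, -147.5, 32.1]
tcp_rot: [-180.0, -0.0, 90.5]
ft_force: [0.3, -0.3, -0.4]
finger_gap: 85.6
```

View pics/s8.png

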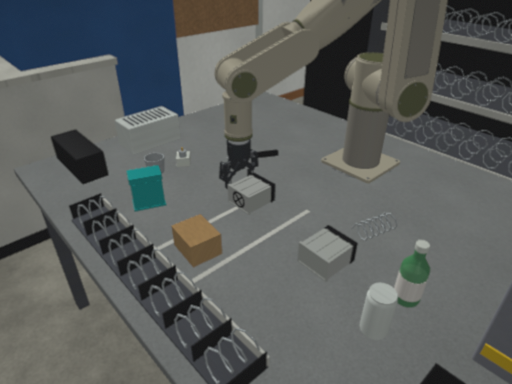

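View pics/w8.png

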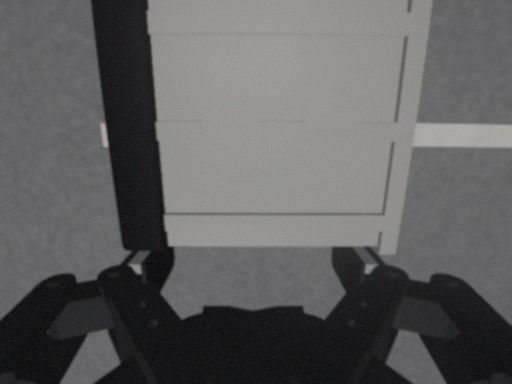

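The crate is being pushed squarely and is over the right tape line (v≈135). The ring and cross are still visible in the scene view at (238,198). I'll measure the remaining distance.

```bash
python3 - <<'E'
from h import *
from scipy.spatial.transform import Rotation as Ro
np.set_printoptions(precision=1,suppress=True)
s=telemetry.sense();T=np.eye(4);T[:3,:3]=Ro.from_euler('xyz',s['tcp_rot'],degrees=True).as_matrix();T[:3,3]=s['tool_pos']; print(s['tool_pos'])
for uv,z in [((124,250),65),((396,253),65),((450,123),0),((450,147),0)]: print(uv,onplane('wrist',uv,z,T))
E
```

```text
[ 477.2 -148.1   32.1]
(124, 250) [ 423.9 -134.6   65. ]
(396, 253) [ 536.3 -135.2   65. ]
(450, 123) [596.5 -83.5   0. ]
(450, 147) [599.4 -98.    0. ]
```

```bash
python3 -m inch '[[[0.8,0,0],[0,0,0],1],[[1.6,0,0],[0,0,0],1],[[2.4,0,0],[0,0,0],1],[[3.2,0,0],[0,0,0],1],[[4,0,0],[0,0,0],1],[[4.8,0,0],[0,0,0],1],[[5.6,0,0],[0,0,0],1],[[6.4,0,0],[0,0,0],1],[[7,0,0],[0,0,0],1],[[7.4,0,0],[0,0,0],1],[[7.6,0,0],[0,0,0],1],[[7.6,0,0],[0,0,0],1],[[5,0,0],[0,0,0],1],[[2,0,0],[0,0,0],1],[[-1,0,-2],[0,0,0],1],[[-3,0,-6],[0,0,0],1],[[-6,0,-11],[0,0,0],1],[[-9,0,-16],[0,0,0],1],[[-12,0,-21],[0,0,0],1],[[-12,0,-21],[0,0,0],1]]'
python3 - <<'E'
from h import *
snap('wrist','w9');snap('top','t9');snap('scene','s9')
E
```

```text
time: 16.4
tool_pos: [479.2, -271.3, 247.2]
tcp_rot: [179.7, 0.2, 90.4]
ft_force: [0.4, -0.3, 0.7]
finger_gap: 85.6
```

View pics/t9.png

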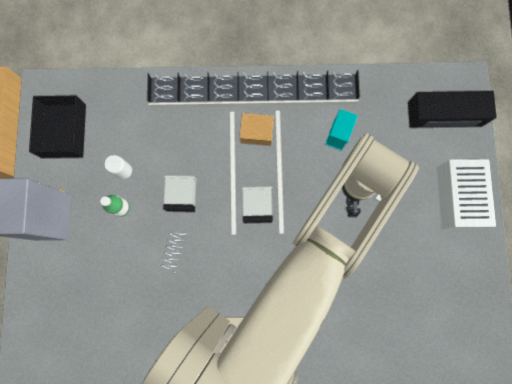

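View pics/w9.png

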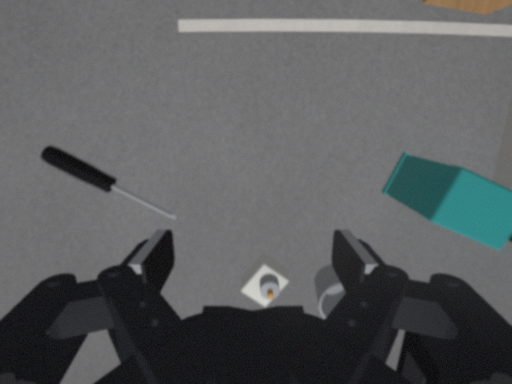

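View pics/s9.png

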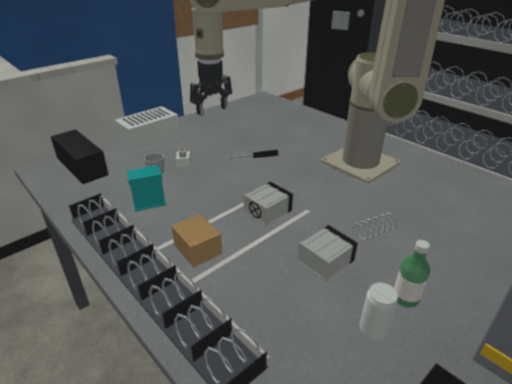

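The top view shows the crate at (242–272, 187–222) between the lines (233, 280). I'll put numbers on that and check whether anything else moved.

```bash
python3 - <<'E'
from h import *
np.set_printoptions(precision=1,suppress=True)
im=cv2.imread('pics/t9.png')
g=(im[180:230,238:276].astype(int))
sub=((g.min(2)>165)|(g.max(2)<60)).astype(np.uint8)
cn=np.vstack(cv2.findContours(sub,0,2)[0])[:,0]+[238,180]
print(cv2.boundingRect(cn.astype(np.int32)))
P=np.array([onplane('top',p,65)[:2] for p in cn],np.float32); rc=cv2.minAreaRect(P);print(rc);print(cv2.boxPoints(rc))
w=(im.min(2)>180).astype(np.uint8)
n,l,s,ce=cv2.connectedComponentsWithStats(w)
for i in range(1,n):
    if s[i,3]>80:
        ys,xs=np.where(l==i);Q=np.array([onplane('top',(x,y),0)[:2] for x,y in zip(xs,ys)]);k=np.polyfit(Q[:,0],Q[:,1],1);print('line y at 430,485,545',np.polyval(k,[430,485,545]))
a=cv2.imread('pics/s3.png').astype(int)
d0=np.abs(cv2.imread('pics/scene0.png').astype(int)-cv2.imread('pics/s9.png')).max(2)>30
n,l,s,ce=cv2.connectedComponentsWithStats(d0.astype(np.uint8)); print([tuple(x) for x in s[1:] if x[4]>15])
E
```

```text
(242, 186, 30, 37)
((477.15704345703125, -9.752574920654297), (96.94332885742188, 120.63716125488281), 89.28480529785156)
[[416.2 -57.5]
 [536.9 -59. ]
 [538.1  38. ]
 [417.4  39.5]]
line y at 430,485,545 [-92.6 -92.1 -91.5]
line y at 430,485,545 [71.7 72.2 72.8]
line y at 430,485,545 [-361.6 -390.6 -422.3]
[(np.int32(190), np.int32(0), np.int32(67), np.int32(32), np.int32(934)), (np.int32(198), np.int32(0), np.int32(15), np.int32(6), np.int32(56)), (np.int32(261), np.int32(0), np.int32(49), np.int32(8), np.int32(259)), (np.int32(382), np.int32(0), np.int32(30), np.int32(24), np.int32(502)), (np.int32(441), np.int32(0), np.int32(71), np.int32(35), np.int32(1551)), (np.int32(406), np.int32(9), np.int32(4), np.int32(8), np.int32(19)), (np.int32(446), np.int32(24), np.int32(4), np.int32(7), np.int32(18)), (np.int32(402), np.int32(27), np.int32(6), np.int32(6), np.int32(21)), (np.int32(189), np.int32(30), np.int32(44), np.int32(85), np.int32(2201)), (np.int32(375), np.int32(30), np.int32(28), np.int32(32), np.int32(605)), (np.int32(430), np.int32(40), np.int32(19), np.int32(32), np.int32
[... 345 characters left out ...]
np.int32(23), np.int32(324)), (np.int32(409), np.int32(97), np.int32(14), np.int32(17), np.int32(146)), (np.int32(506), np.int32(146), np.int32(6), np.int32(11), np.int32(35)), (np.int32(182), np.int32(156), np.int32(33), np.int32(23), np.int32(480)), (np.int32(267), np.int32(182), np.int32(26), np.int32(31), np.int32(178)), (np.int32(247), np.int32(189), np.int32(19), np.int32(8), np.int32(30)), (np.int32(256), np.int32(192), np.int32(28), np.int32(15), np.int32(166)), (np.int32(244), np.int32(199), np.int32(18), np.int32(20), np.int32(169)), (np.int32(325), np.int32(225), np.int32(33), np.int32(39), np.int32(251)), (np.int32(280), np.int32(228), np.int32(71), np.int32(38), np.int32(1462))]
```

The crate spans y -59 to 39, and the lane's clear width runs from -85 to 65. Only the crates and the arm differ from the first picture, so I'm handing in.

```bash
python3 -c "
from bench import r,telemetry
s=telemetry.sense();print(s['time'],s['ft_force'],s['tool_pos']);print(r.hand_in())"
```

```text
16.55 [-0.05129765  0.7327163  -1.38981488] [ 478.99525598 -269.84259082  244.32593188]
the job is handed in; nothing more can be done
None
```

I tipped both crates towards the robot onto their near sides, pushed the stamped one into the dispatch lane, and handed the job in at 16.6 s.

- **Stamp:** the ring and cross are on the underside of the crate that started on the robot's right. The left crate's underside is bare.
- **Stamped crate:** it lies square in the lane, spanning about y -59 to 39 mm. The lane is clear from about -85 to 65 mm, which leaves roughly 26 mm on each side.
- **Other crate:** it lies outside the lane on the left, more than 100 mm from the tape.
- **Bystanders and forces:** comparing the first and last scene pictures, only the crates and the arm had changed. Force readings after each move stayed around 1 N, and the hand was clear of everything at hand-in.
- **Disagreement:** the two cameras differed by up to 4 mm on crate and lane positions, well inside the margins. The last top-view outline also measured 121 mm along the crate's 115 mm side; that does not affect the sideways clearance.

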